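# Lock the follower of a card-index tray with its ball-lock pin

### The arm

A 7-joint arm with a two-finger parallel gripper is mounted at the origin on the work surface. World frame = base frame: x ahead of the robot, y to its left, z up, the work surface at z = 0. Lengths are in m, angles in rad, forces in N, time in s.
With the tool pointing down it reaches from about 0.4 to 0.925 m from the base axis. Payload 5.6 kg.
Tool frame: the origin (TCP) lies on the centre line of the jaws, within the pads' length; the fingertips stand 25 mm ahead of it and the grasp point (between the pads) lies 6 mm ahead of it; z points along the fingers, y is the line along which they close (so a half turn about z gives the same grasp; the last joint's range is limited). The gripper opens to 85 mm and grips with 20 to 120 N. Pads are 22 mm wide; open, the fingers measure 114 mm over their backs; the gripper's body (76 mm by 85 mm) begins 54 mm behind the grasp point. The pads swing forward as they close: fully open they stand 13 mm farther back than shut.
Start: joints at [1.282, 0.468, -0.012, 1.603, 0.006, 1.071, -0.056], TCP at [0.158, -0.63, 0.256] pointing down, gripper open.
Joint ranges: [-2.53, 2.53], [-0.31, 2.02], [-1.57, 1.55], [0.28, 2.44], [-1.29, 4.43], [0.15, 1.84], [-2.92, 2.92]. Speed limits (rad/s): [2.57, 2.57, 3.14, 3.14, 3.14, 3.14, 3.14].

### API

Orientations are given as [roll, pitch, yaw] about the fixed x, y, z axes, in that order (R = Rz(yaw) Ry(pitch) Rx(roll)).
In Python, from cell import status, viewer, ticket gives the robot as it stands.
- The arm moves only by the shell command python3 -m pendant 'ROWS' [FORCE]. ROWS is a JSON object whose one key "moves" holds a list of rows, each a list of 7 numbers: the opening, from 0 (shut) to 1 (fully open), then the shift along the tool's x, y, z in mm, then the turn, a rotation vector about the tool's x, y, z in degrees. In form: {"moves": [[claw, dx, dy, dz, wx, wy, wz], ...]}. A call has 1 to 10 rows; each row is the pose to reach, as a shift and turn from the pose commanded when the call began, along the tool's axes at that moment; what a row does not reach only later rows make up. A row lasts 1/8 s, in which the tool goes at most 62.5 mm and 10.7 degrees, less where a joint would pass 70% of its speed; a pose out of reach is approached as far as the arm can. A call with a gripper value outside its range is refused whole. The fingers move at their own pace and stop on an object; FORCE is the grip in N (left out, the last holds). Time passes only in rows, so rows that repeat a pose let the fingers close. It gives the time, the measured TCP pose, the force, the opening and the grip force at its end, in the units of the state.
- status.sense(): the state, without advancing time (a new reading comes with each control period).
- viewer.get_image(name): name is "scene" or "side" or "wrist"; returns a dict with "frame" (480x640x3 uint8, blue, green, red), "fx", "fy", "cx", "cy" (pixels), "R" (3x3) and "t" (3): a world point X has camera coordinates R X + t. Camera axes: x right, y down, z forward; pixel columns grow to the right and rows downward; lengths in m; the calibration is good to about 2 mm. The wrist camera is an equidistant fisheye: a pixel r from the principal point sees the ray r / f radians off the axis. A picture is of the moment at which its call begins. There is no depth.
- ticket.sign_off(): hands the job in; it is judged then, once.
Trained networks look in a picture, given as the dict that the camera call returned (one of the last four; its "shot" number tells which), for a name from the list of things; names that differ only in an ending like _2 or _b are one class to them, and where a whole thing is asked for, a point or a joint stands for the part that bears it (a point fixed in the world has none). Each returns a list of dicts, best first, with "confidence" (0 to 1); they miss things now and then, are a little off and sometimes report something else, mostly with a low value. They report only what shows in the picture. A call takes as long as a camera call.
- viewer.search_frame(picture, query): "extent" ([left, top, width, height] in pixels, round what is visible of it).
- viewer.cut_out(picture, query): "region" (480x640 bool, what is visible of it) and "extent" ([left, top, width, height] in pixels, round what is visible of it).
The state is a dict: "clock": time; "joints": joint angles; "qd": joint speeds; "tau": joint torques, N m; "eef_pos": TCP position; "orientation": TCP orientation; "ft_force": force on the tool from outside, world axes, zero at the start; "moment": the same for the moment, N m; "opening": opening from 0.0 (shut) to 1.0 (fully open); "gripper_force": force on a finger pad.
Only numpy, scipy, OpenCV 4.12 (cv2) and the standard library are available. Lean on these libraries where they do the work, as an engineer would, in place of code of your own. Each camera call takes 0.05 s, during which the arm holds its last target. There are 200 camera calls.

### The job

Pull the ball-lock pin out of its parking socket on the card-index tray and use it to lock the sliding follower near the card pack: put it through the hole in the follower's bar, bring that hole over the hidden lock hole in the plate underneath, and push the pin gently home until it clicks and its collar sits flush on the bar. The lock hole has to be found by feel, so never force the pin, and leave the other things on the table where they are. Let go of the pin when it is home.

Things in the scene. Friction and masses are not known exactly. Their poses are not given: they have to be found in the camera images.
- pin: Ball-lock pin, about 80 g, upright in its parking socket. Origin on its axis at the underside of the collar, z up the axis. Above: steel collar 26 mm diameter, z 0 to 6 mm; round black ribbed grip 24 mm diameter, z 6 to 40 mm. Below: steel shank 12 mm diameter, 34 mm long, tip tapering to 10 mm diameter over 3 mm; groove 24 mm below the collar that two spring balls in a socket snap into.
- tray: Grey steel card-index tray fixed to the table, 190 mm (x) by 420 mm (y), base 10 mm, walls to 65 mm. Origin at the centre of its underside, z up. The rail runs along tray y at tray x = 55 mm, with cheeks to z = 48 mm beside it. The card pack fills tray y 152 to 206 mm, x -86 to 15 mm, to z = 102 mm. Over 45 N of pin contact (balls included) is forcing it.
- park_mouth (a point): Centre of the top rim of the parking socket (steel block 50 mm square, hole 14 mm diameter) at tray (55, -135, 50) mm. Parked, the pin's origin is here, collar resting on the block. A straight pull of 6 to 12 N frees it. In either hole a straight push of 6 to 12 N, hardest with the collar 5 mm up, snaps it home; its weight alone leaves the collar about 10 mm up.
- bar_hole (a point): Centre of the top rim of the 14 mm through hole in the follower's flat bar, tray (55, -10 + follower travel, 50) mm. Bar 50 mm wide, 8 mm thick, reaching from 20 mm before to 110 mm past the hole along tray y, 2 mm above the lock plate. A pin in this hole dragged along tray y takes the follower with it. Locked, the pin's origin is at this point.
- search_start (a point): Point on the rail's centre line at tray (55, 46, 40) mm, level with the flat top of the lock plate under the bar. The lock hole (13 mm, same spring balls as the parking socket) is on this line 4 to 44 mm further along tray +y; where exactly is not measured, is hidden under the bar and differs every time. Away from it a pin standing on the plate has its collar 24 mm above the bar.
- follower_grip (a point): Top centre of the black grip block (50 mm across the rail, 20 mm along it, 26 mm high, z 93 to 119 mm) on the follower's upright plate. The plate is 98 mm wide, tray x = -87 to 11 mm, up to z = 95 mm, and stands 50 mm in +y past the bar hole.
- follower (a joint): Travel of the follower along tray +y, towards the card pack, in m, range 0 to 0.108; starts at 0.01 to 0.045. The bar hole is over the lock hole somewhere from 0.060 to 0.100. It slides with about 2 N of friction and stays where it is left.
- stamp: Wooden hand stamp, upright, 40 mm diameter, 76 mm high; origin at the centre of its underside. Leave alone.
- card_box: Closed cardboard box 130 x 90 x 70 mm; origin at the centre of its underside. Leave alone.
- pen_cup: Grey plastic cup 72 mm diameter, 95 mm high; origin at the centre of its underside. Leave alone.
- ink_pad: Black ink pad case 70 x 110 x 16 mm; origin at the centre of its underside. Leave alone.

How it is judged:
By the outcome, as a careful person would: the job done as asked, in the order asked, and still so for the second after the job is handed in, with the robot touching nothing.
It also fails if it takes over 67 s, if anything falls off the work surface, if the arm or the gripper's body presses on something with over 40 N, if the wrist force passes 120 N, or if a joint passes its speed limit or range.

## Working session

There is one attempt and no reset: what is moved stays moved. The work goes in short steps, Python scripts to look and compute and a shell command to move; the robot and the scene stay as the last step left them, time stands still between calls to the robot, and variables do not carry over. Pictures are saved under pics/ and viewed, at most 10 in all, crops included, and the job is handed in when it is done.

```bash
ls; mkdir -p pics; python3 - <<'E'
from cell import status, viewer
import cv2,numpy as np
s=status.sense()
print({k:np.round(v,3).tolist() for k,v in s.items()})
ims=[]
for n in("scene","side"):
    p=viewer.get_image(n); print(n,p['fx'],p['fy'],p['cx'],p['cy'],np.round(p['R'],4).tolist(),np.round(p['t'],4).tolist())
    cv2.imwrite(f"pics/{n}0.png",p['frame'])
    for q in("pin","tray","follower_grip","bar_hole","park_mouth","follower","stamp","card_box","pen_cup","ink_pad"):
        try:
            r=viewer.search_frame(p,q); print(q,[(np.round(d['extent']).tolist(),round(d['confidence'],2)) for d in r[:2]])
        except Exception as e: print(q,e)
E
```

```text
pics
{'clock': 0.0, 'joints': [1.282, 0.468, -0.012, 1.604, 0.006, 1.071, -0.056], 'qd': [0.0, -0.001, 0.0, -0.0, 0.003, 0.0, 0.001], 'tau': [-0.001, -53.238, 0.021, -25.131, 0.011, 0.008, -0.0], 'eef_pos': [0.158, -0.63, 0.255], 'orientation': [-3.14, 0.0, 0.246], 'ft_force': [-0.859, -0.286, -0.515], 'moment': [-0.01, -0.01, -0.044], 'gripper_force': 0.0, 'opening': 1.004}
scene 573.093840672997 573.093840672997 320.3703531763273 231.92213241487568 [[0.175, 0.9844, 0.0174], [0.654, -0.103, -0.7494], [-0.7359, 0.1426, -0.6619]] [-0.1229, -0.3177, 2.0482]
pin [([246.0, 171.0, 156.0, 88.0], 0.31)]
tray [([247.0, 171.0, 153.0, 88.0], 0.76), ([378.0, 269.0, 16.0, 31.0], 0.54)]
follower_grip [([325.0, 172.0, 47.0, 52.0], 0.9)]
bar_hole [([325.0, 176.0, 46.0, 52.0], 0.84), ([245.0, 168.0, 155.0, 89.0], 0.58)]
park_mouth [([242.0, 167.0, 158.0, 93.0], 0.67)]
follower [([322.0, 175.0, 50.0, 51.0], 0.56), ([245.0, 168.0, 155.0, 97.0], 0.55)]
stamp [([381.0, 272.0, 14.0, 28.0], 0.49)]
card_box [([438.0, 169.0, 31.0, 48.0], 0.64)]
pen_cup [([132.0, 210.0, 26.0, 36.0], 0.61), ([245.0, 165.0, 155.0, 91.0], 0.53)]
ink_pad [([239.0, 292.0, 49.0, 30.0], 0.85)]
side 530.7434298355421 530.7434298355421 305.75009763300136 234.07849103825222 [[-0.7921, -0.6101, 0.0201], [-0.3286, 0.3984, -0.8563], [0.5144, -0.6849, -0.516]] [0.4734, 0.2707, 1.1839]
pin [([340.0, 228.0, 8.0, 14.0], 0.44)]
tray [([268.0, 230.0, 135.0, 118.0], 0.61)]
follower_grip [([287.0, 266.0, 75.0, 39.0], 0.76)]
bar_hole [([292.0, 264.0, 71.0, 43.0], 0.57)]
park_mouth [([267.0, 230.0, 134.0, 118.0], 0.91)]
follower [([291.0, 263.0, 72.0, 46.0], 0.84)]
stamp [([212.0, 240.0, 17.0, 29.0], 0.6)]
card_box [([203.0, 340.0, 70.0, 83.0], 0.94)]
pen_cup [([416.0, 186.0, 25.0, 33.0], 0.73)]
ink_pad [([275.0, 211.0, 40.0, 20.0], 0.96)]
```

```bash
python3 - <<'E'
import cv2
a=cv2.imread("pics/scene0.png")[150:330,220:420]; b=cv2.imread("pics/side0.png")[200:360,240:430]
a=cv2.resize(a,None,fx=4,fy=4,interpolation=cv2.INTER_CUBIC)[:600]; b=cv2.resize(b,None,fx=3.5,fy=3.5,interpolation=cv2.INTER_CUBIC)
cv2.imwrite("pics/a.png",a[:600,:800]);cv2.imwrite("pics/b.png",b)
E
```

```text
(no output)
```

View pics/a.png

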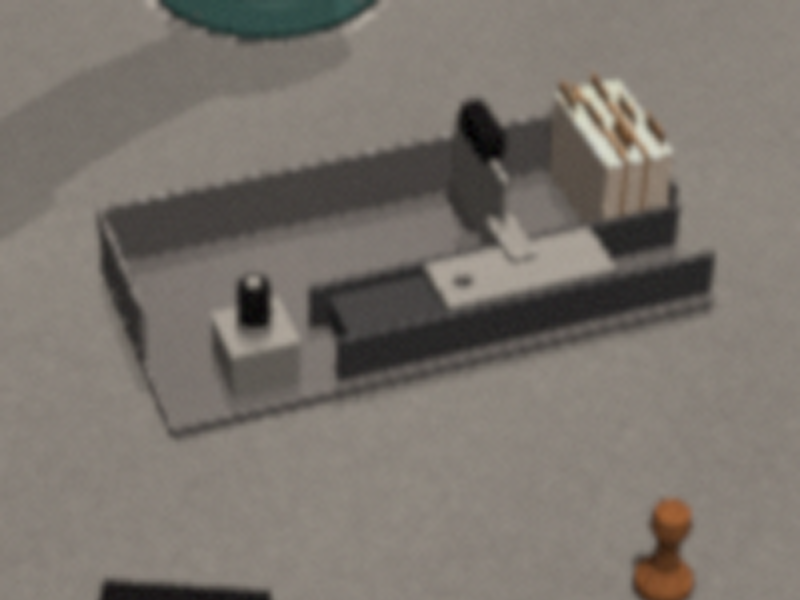

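View pics/b.png

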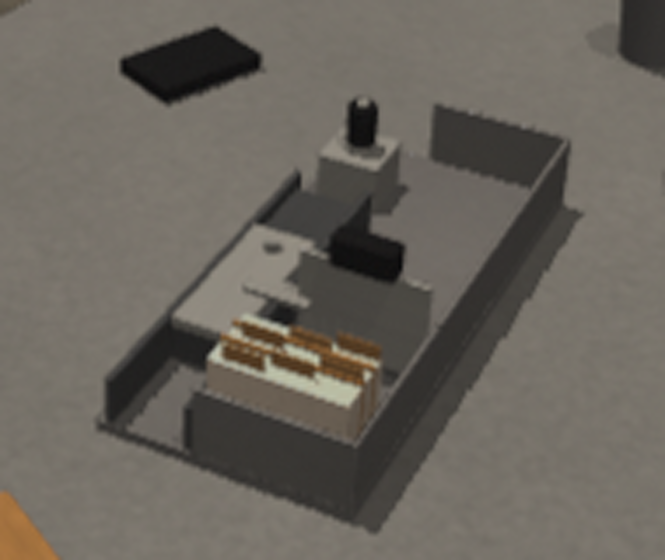

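The scene view shows the pin at about (284,221), the bar hole at (336,220) and the tray long axis roughly along world +y. The side view agrees, with the pin top at (344,229). Next I'll fit the tray pose and follower travel.

```bash
cat > h.py <<'E'
import numpy as np, cv2
from cell import status, viewer
from scipy.spatial.transform import Rotation as Ro
from scipy.optimize import least_squares
def proj(p,X):
    c=np.asarray(X)@np.asarray(p['R']).T+p['t']; return np.stack([p['fx']*c[...,0]/c[...,2]+p['cx'],p['fy']*c[...,1]/c[...,2]+p['cy']],-1)
def fish(p,X):
    c=np.asarray(X)@np.asarray(p['R']).T+p['t']; r=np.hypot(c[...,0],c[...,1]); th=np.arctan2(r,c[...,2])
    return np.stack([p['fx']*th*c[...,0]/r+p['cx'],p['fy']*th*c[...,1]/r+p['cy']],-1)
def t2w(T,P):
    x,y,a=T[:3]; P=np.atleast_2d(P)/1000.; c,s=np.cos(a),np.sin(a)
    return np.stack([x+c*P[:,0]-s*P[:,1],y+s*P[:,0]+c*P[:,1],P[:,2]],-1)
def totool(T,P):  # tool-frame delta (mm) of TCP to world tray point
    s=status.sense(); R=Ro.from_euler('xyz',s['orientation']).as_matrix()
    return R.T@(t2w(T,P)[0]-s['eef_pos'])*1000
E
python3 - <<'E'
from h import *
A=[((254,284),(55,-135,90,0)),((463,281),(55,-10,50,1)),((175,435),(95,-210,0,0)),((712,308),(95,210,0,0)),((103,212),(-95,-210,65,0)),
((212,312),(30,-160,50,0)),((232,355),(80,-160,50,0)),((300,340),(80,-110,50,0)),((425,262),(30,-30,50,1)),((447,306),(80,-30,50,1)),((600,228),(30,100,50,1))]
B=[((363,102),(55,-135,90,0)),((272,247),(55,-10,50,1)),((98,425),(95,210,0,0)),((372,530),(-95,210,0,0)),((570,140),(-95,-210,65,0)),((172,318),(80,100,50,1))]
ps=viewer.get_image("scene"),viewer.get_image("side")
obs=[np.array([a[0] for a in A])/4+[220,150],np.array([b[0] for b in B])/3.5+[240,200]]
M=[np.array([a[1] for a in L],float) for L in(A,B)]
def f(T):
    r=[]
    for p,o,m in zip(ps,obs,M):
        P=m[:,:3].copy(); P[:,1]+=m[:,3]*T[3]*1000; r.append(proj(p,t2w(T,P))-o)
    return np.concatenate(r).ravel()
s=least_squares(f,[.5,-.1,0,.03],loss='soft_l1',x_scale=[.1,.1,.1,.01])
print(s.x.tolist()); print(np.round(f(s.x).reshape(-1,2),1).tolist())
print(t2w(s.x,(55,-135,50)))
E
```

```text
[0.44951708327185913, 0.047480087033336116, 0.18860605855450643, 0.031785600853034994]
[[-0.1, -0.5], [-0.4, -1.0], [-0.6, 1.0], [0.0, -0.6], [-2.2, -1.4], [-0.4, -0.2], [0.0, 0.2], [0.1, -0.1], [-0.5, 0.0], [0.4, -0.4], [-3.6, -0.9], [-0.9, 1.3], [-0.1, 0.7], [-0.7, 2.8], [-5.4, -0.7], [-0.2, -0.6], [-0.5, 0.6]]
[[ 0.52885287 -0.07481395  0.05      ]]
```

```bash
python3 -m pendant '{"moves":[[1,55,-50,0,0,0,0.5],[1,110,-100,0,0,0,1],[1,155,-140,0,0,0,1.5],[1,200,-180,0,0,0,2],[1,245,-220,0,0,0,2.5],[1,290,-260,10,0,0,3],[1,335,-300,20,0,0,3.3],[1,380,-340,30,0,0,3.3],[1,425,-385,40,0,0,3.3],[1,460,-416,50,0,0,3.3]]}' 30; python3 -m pendant '{"moves":[[1,33,-31,15,0,0,0],[1,33,-31,25,0,0,0],[1,33,-31,25,0,0,0],[1,33,-31,25,0,0,0]]}'; python3 - <<'E'
from h import *
T=[0.4495,0.0475,0.1886,0.0318]
p=viewer.get_image("wrist"); cv2.imwrite("pics/w1.png",p['frame'])
for P in [(55,-135,90),(55,-135,50),(55,21.8,50)]: print(np.round(fish(p,t2w(T,P)),1),np.round(totool(T,P),1))
print(p['fx'],p['cx'],p['cy']); c=-np.array(p['R']).T@p['t']; print(c); print(status.sense()['ft_force'],status.sense()['orientation'])
E
```

```text
clock: 2.45
eef_pos: [0.5042, -0.1135, 0.2065]
orientation: [3.141, -0.001, 0.188]
ft_force: [0.4, -0.8, -0.7]
opening: 1.001
gripper_force: 0.0
clock: 2.95
eef_pos: [0.5293, -0.0801, 0.1816]
orientation: [3.141, 0.0, 0.186]
ft_force: [0.0, 0.1, -0.1]
opening: 1.001
gripper_force: 0.0
[[311.3 256. ]] [ 0.3 -5.4 91.8]
[[312.8 238.5]] [  0.3  -5.4 131.8]
[[112.8 239.6]] [  -0.2 -162.2  131.7]
371.64829954431775 321.90810613734897 242.49727608875142
[ 0.5958294  -0.06854784  0.29970039]
[-0.13866465  0.62689088  0.47970918] [ 3.14064291e+00 -4.54150674e-04  1.85580266e-01]
```

View pics/w1.png

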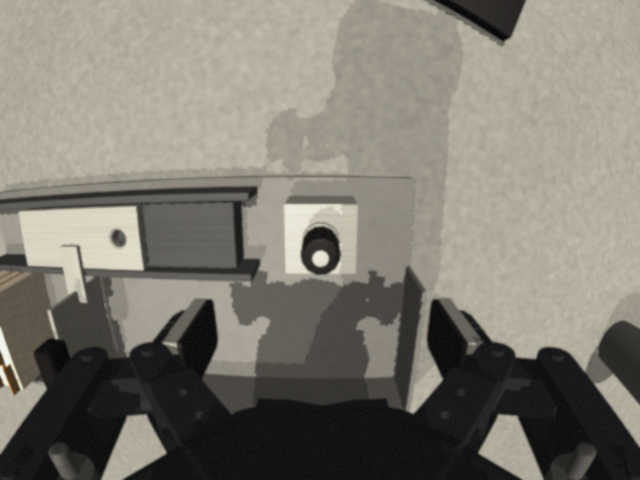

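The wrist view shows the pin top at (319,258), the block corners at (284/356, 204/274), the bar hole at (118,238) and the bar end at x≈137–144. I'll refine the pose with these.

```bash
python3 - <<'E'
from h import *
p=viewer.get_image("wrist")
C=[((319.5,258),(55,-135,90,0)),((118.5,238),(55,-10,50,1)),((284,204),(80,-110,50,0)),((356,204),(80,-160,50,0)),((284,274),(30,-110,50,0)),((357,274),(30,-160,50,0)),((137,207),(80,-30,50,1)),((144,271),(30,-30,50,1))]
o=np.array([c[0] for c in C]); m=np.array([c[1] for c in C],float)
def f(T):
    P=m[:,:3].copy(); P[:,1]+=m[:,3]*T[3]*1000; return (fish(p,t2w(T,P))-o).ravel()
s=least_squares(f,[.4495,.0475,.1886,.0318],loss='soft_l1',x_scale=[.1,.1,.1,.01])
print(s.x.tolist(),np.round(f(s.x).reshape(-1,2),1).tolist())
print(totool(s.x,(55,-135,76)),totool(s.x,(55,-10+1000*s.x[3],50)),t2w(s.x,(55,-135,50)))
E
```

```text
[0.45061211094562426, 0.043210015612872604, 0.17968463721588976, 0.03128918276697514] [[0.1, -0.3], [-0.0, 1.2], [-0.5, 0.5], [0.7, 0.9], [1.0, -0.7], [-2.4, -0.3], [-0.2, -0.2], [0.3, -0.7]]
[ -0.79165834  -0.30825874 105.91179998] [ 1.56156732e-01 -1.56618109e+02  1.31769895e+02] [[ 0.52885372 -0.07978694  0.05      ]]
```

```bash
python3 -m pendant '{"moves":[[1,-0.8,-0.3,40,0,0,0.4],[1,-0.8,-0.3,75,0,0,0.4],[0.7,-0.8,-0.3,96.5,0,0,0.4],[0.45,-0.8,-0.3,96.5,0,0,0.4],[0.3,-0.8,-0.3,96.5,0,0,0.4],[0,-0.8,-0.3,96.5,0,0,0.4],[0,-0.8,-0.3,96.5,0,0,0.4],[0,-0.8,-0.3,96.5,0,0,0.4]]}' 30;  python3 -m pendant '{"moves":[[0,0,0,0,0,0,0],[0,0,0,0,0,0,0]]}'
```

```text
clock: 4.05
eef_pos: [0.5298, -0.0787, 0.0862]
orientation: [3.14, -0.002, 0.181]
ft_force: [-1.4, -0.5, 7.4]
opening: 0.271
gripper_force: 29.7
clock: 4.3
eef_pos: [0.5298, -0.0787, 0.0862]
orientation: [3.14, -0.002, 0.181]
ft_force: [-0.5, 0.2, 6.3]
opening: 0.27
gripper_force: 29.7
```

```bash
python3 -m pendant '{"moves":[[0,0,0,0,0,0,0],[0,0,0,0,0,0,0],[0,0,0,-1.5,0,0,0],[0,0,0,-3,0,0,0],[0,0,0,-5,0,0,0],[0,0,0,-8,0,0,0],[0,0,0,-15,0,0,0],[0,0,0,-25,0,0,0],[0,0,0,-40,0,0,0],[0,0,0,-52,0,0,0]]}' 50;  python3 -m pendant '{"moves":[[0,0,0,0,0,0,0]]}'; python3 - <<'E'
from h import *
ims=[]
T=[0.4506,0.0432,0.1797,0.0313]
for n,c in(("wrist",None),("side",(240,190,400,290)),("scene",(250,150,410,250))):
    p=viewer.get_image(n); im=p['frame']
    if c: im=cv2.resize(im[c[1]:c[3],c[0]:c[2]],(400,250),interpolation=cv2.INTER_CUBIC)
    else: im=cv2.resize(im[150:350,50:450],(800,400-50)); 
    ims.append(im)
cv2.imwrite("pics/w2.png",np.vstack([ims[0],np.hstack(ims[1:])]))
E
```

```text
clock: 5.55
eef_pos: [0.5288, -0.0783, 0.1383]
orientation: [3.141, -0.0, 0.181]
ft_force: [0.6, -0.9, -0.6]
opening: 0.267
gripper_force: 50.5
clock: 5.68
eef_pos: [0.5295, -0.0784, 0.1383]
orientation: [3.141, -0.002, 0.181]
ft_force: [0.2, -0.2, -1.0]
opening: 0.261
gripper_force: 50.5
```

View pics/w2.png

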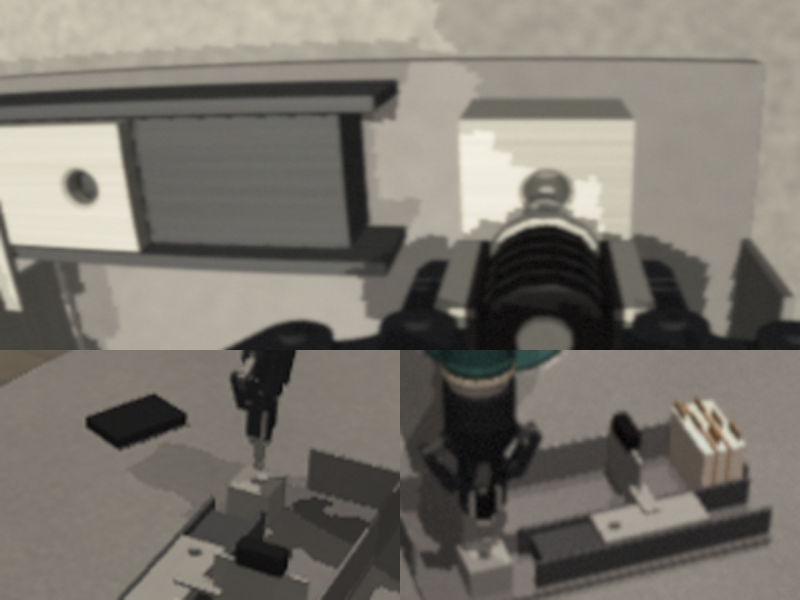

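The pin is out and held with its tip above the socket; the bar hole is about 156 mm along tray +y. I'll carry it to hover over the bar hole.

```bash
python3 -m pendant '{"moves":[[0,0,-40,0,0,0,0],[0,0,-80,0,0,0,0],[0,0,-120,0,0,0,0],[0,0,-145,3,0,0,0],[0,0,-156.3,6,0,0,0],[0,0,-156.3,9,0,0,0],[0,0,-156.3,9,0,0,0]]}'; python3 - <<'E'
from h import *
ims=[]
T=[0.4506,0.0432,0.1797,0.0313]
p=viewer.get_image("wrist"); im=p['frame'][140:340,180:460]
e=status.sense()['eef_pos']; print(e, np.round(fish(p,np.array([e[0],e[1],.05])),1), np.round(fish(p,np.array([e[0],e[1],.059])),1))
ims=[cv2.resize(im,(784,560),interpolation=cv2.INTER_CUBIC)]
cv2.imwrite("pics/w3.png",ims[0])
for n in("side","scene"): cv2.imwrite(f"pics/{n}3.png",viewer.get_image(n)['frame'])
E
```

```text
clock: 6.7
eef_pos: [0.5007, 0.074, 0.1272]
orientation: [3.141, 0.001, 0.179]
ft_force: [-0.4, -0.1, 0.1]
opening: 0.264
gripper_force: 50.5
[0.50088566 0.07400531 0.12745619] [320.2 264.3] [320.1 269.8]
```

View pics/w3.png

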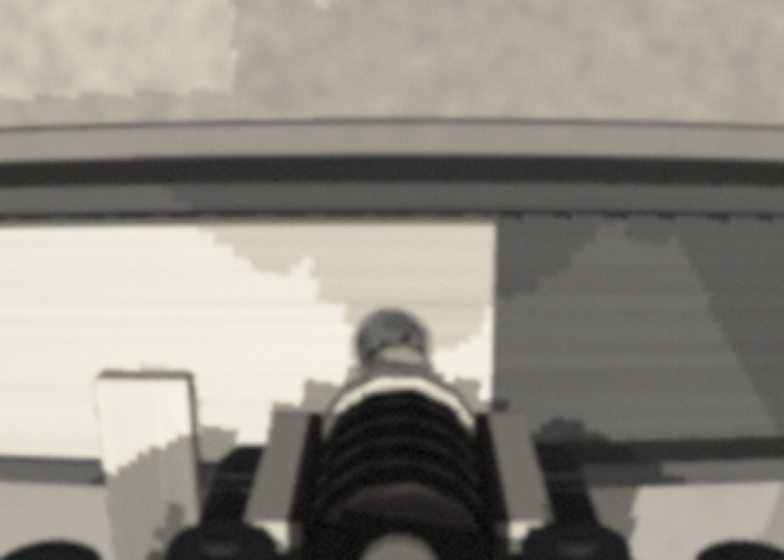

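The hole rim is visible around (320,~262) in full-frame pixels with the tip over it, and the bar end is at column 357, which matches the expected position. I'll descend gently.

```bash
python3 -m pendant '{"moves":[[0,0,0,3,0,0,0],[0,0,0,5,0,0,0],[0,0,0,7,0,0,0],[0,0,0,8,0,0,0],[0,0,0,9,0,0,0],[0,0,0,9,0,0,0]]}';python3 -m pendant '{"moves":[[0,0,0,1,0,0,0],[0,0,0,2,0,0,0],[0,0,0,2,0,0,0]]}'
```

```text
clock: 7.6
eef_pos: [0.5007, 0.0755, 0.1187]
orientation: [3.142, 0.0, 0.181]
ft_force: [0.5, -0.0, -0.5]
opening: 0.265
gripper_force: 50.5
clock: 7.98
eef_pos: [0.5006, 0.0754, 0.1167]
orientation: [3.142, 0.0, 0.181]
ft_force: [0.1, -0.1, -0.6]
opening: 0.264
gripper_force: 50.5
```

```bash
python3 -m pendant '{"moves":[[0,0,0,2,0,0,0],[0,0,0,3.5,0,0,0],[0,0,0,4.5,0,0,0],[0,0,0,5,0,0,0],[0,0,0,5,0,0,0]]}';python3 -m pendant '{"moves":[[0,0,0,0.5,0,0,0],[0,0,0,1,0,0,0],[0,0,0,1.5,0,0,0],[0,0,0,1.5,0,0,0]]}'
```

```text
clock: 8.6
eef_pos: [0.5008, 0.0754, 0.1117]
orientation: [3.142, 0.0, 0.181]
ft_force: [0.5, -0.2, -2.0]
opening: 0.265
gripper_force: 50.5
clock: 9.1
eef_pos: [0.5008, 0.0754, 0.1103]
orientation: [3.142, -0.0, 0.181]
ft_force: [-0.9, -1.1, 0.3]
opening: 0.26
gripper_force: 50.6
```

```bash
python3 -m pendant '{"moves":[[0,0,0,0.5,0,0,0],[0,0,0,1,0,0,0],[0,0,0,1,0,0,0],[0,0,0,1,0,0,0]]}'; python3 -m pendant '{"moves":[[0,0,-5,0,0,0,0],[0,0,-10,0,0,0,0],[0,0,-10,0,0,0,0]]}'
```

```text
clock: 9.6
eef_pos: [0.5011, 0.0755, 0.1102]
orientation: [3.141, -0.001, 0.181]
ft_force: [-1.9, 0.3, 8.9]
opening: 0.267
gripper_force: 51.4
clock: 9.98
eef_pos: [0.5, 0.0833, 0.1102]
orientation: [3.139, -0.001, 0.18]
ft_force: [0.7, -4.8, 8.0]
opening: 0.267
gripper_force: 51.6
```

```bash
python3 -m pendant '{"moves":[[0,0,-3,0,0,0,0],[0,0,-6,0,0,0,0],[0,0,-9,0,0,0,0],[0,0,-12,0,0,0,0],[0,0,-14,0,0,0,0],[0,0,-14,0,0,0,0]]}'; for i in 1; do python3 -m pendant '{"moves":[[0,0,-1,0,0,0,0],[0,0,-2,0,0,0,0],[0,0,-3,0,0,0,0]]}'; done
```

```text
clock: 10.72
eef_pos: [0.4977, 0.0965, 0.1102]
orientation: [3.138, -0.001, 0.18]
ft_force: [0.4, -6.3, 7.6]
opening: 0.262
gripper_force: 51.6
clock: 11.1
eef_pos: [0.4972, 0.0991, 0.1102]
orientation: [3.138, -0.001, 0.179]
ft_force: [0.9, -7.2, 7.8]
opening: 0.264
gripper_force: 51.6
```

```bash
python3 -m pendant '{"moves":[[0,0,-0.7,0,0,0,0],[0,0,-1.4,0,0,0,0],[0,0,-2,0,0,0,0]]}'; python3 -m pendant '{"moves":[[0,0,-0.7,0,0,0,0],[0,0,-1.4,0,0,0,0],[0,0,-2,0,0,0,0]]}'; python3 -m pendant '{"moves":[[0,0,-0.7,0,0,0,0],[0,0,-1.4,0,0,0,0],[0,0,-2,0,0,0,0]]}'
```

```text
clock: 11.48
eef_pos: [0.4969, 0.101, 0.1102]
orientation: [3.138, -0.001, 0.179]
ft_force: [1.5, -7.7, 7.0]
opening: 0.261
gripper_force: 51.6
clock: 11.85
eef_pos: [0.4965, 0.103, 0.1102]
orientation: [3.138, -0.001, 0.179]
ft_force: [0.9, -7.6, 7.1]
opening: 0.265
gripper_force: 51.6
clock: 12.22
eef_pos: [0.4961, 0.105, 0.1102]
orientation: [3.138, -0.001, 0.179]
ft_force: [0.6, -6.9, 7.8]
opening: 0.261
gripper_force: 51.6
```

```bash
python3 -m pendant '{"moves":[[0,0,-0.7,0,0,0,0],[0,0,-1.4,0,0,0,0],[0,0,-2,0,0,0,0]]}'; python3 -m pendant '{"moves":[[0,0,-0.7,0,0,0,0],[0,0,-1.4,0,0,0,0],[0,0,-2,0,0,0,0]]}'; python3 -m pendant '{"moves":[[0,0,-0.7,0,0,0,0],[0,0,-1.4,0,0,0,0],[0,0,-2,0,0,0,0]]}'
```

```text
clock: 12.6
eef_pos: [0.4958, 0.107, 0.1102]
orientation: [3.138, -0.001, 0.179]
ft_force: [1.3, -8.0, 8.3]
opening: 0.265
gripper_force: 51.6
clock: 12.98
eef_pos: [0.4954, 0.1091, 0.1102]
orientation: [3.138, -0.001, 0.179]
ft_force: [0.9, -6.6, 8.0]
opening: 0.265
gripper_force: 51.6
clock: 13.35
eef_pos: [0.495, 0.1112, 0.1101]
orientation: [3.138, -0.001, 0.179]
ft_force: [0.2, -6.4, 7.4]
opening: 0.264
gripper_force: 51.6
```

```bash
python3 -m pendant '{"moves":[[0,0,-0.7,0,0,0,0],[0,0,-1.4,0,0,0,0],[0,0,-2,0,0,0,0]]}'
```

```text
clock: 13.72
eef_pos: [0.4946, 0.1135, 0.1101]
orientation: [3.138, -0.001, 0.18]
ft_force: [0.2, -5.4, 6.0]
opening: 0.264
gripper_force: 51.6
```

```bash
python3 -m pendant '{"moves":[[0,0,-0.7,0,0,0,0],[0,0,-1.4,0,0,0,0],[0,0,-2,0,0,0,0]]}'; python3 -m pendant '{"moves":[[0,0,-0.7,0.1,0,0,0],[0,0,-1.4,0.1,0,0,0],[0,0,-2,0.2,0,0,0]]}'
```

```text
clock: 14.1
eef_pos: [0.4934, 0.1176, 0.1094]
orientation: [3.142, -0.001, 0.181]
ft_force: [2.2, -2.9, 1.7]
opening: 0.268
gripper_force: 50.7
clock: 14.48
eef_pos: [0.4933, 0.1182, 0.1092]
orientation: [3.14, -0.0, 0.18]
ft_force: [2.2, -7.6, 3.3]
opening: 0.261
gripper_force: 51.1
```

The tip has dropped into the lock hole: Fz fell and z went down. I'll relax the lateral offset and ease down.

```bash
python3 -m pendant '{"moves":[[0,0,1,0,0,0,0],[0,0,1.8,0.5,0,0,0],[0,0,1.8,1,0,0,0],[0,0,1.8,1.5,0,0,0]]}'; python3 -m pendant '{"moves":[[0,0,0,0.5,0,0,0],[0,0,0,1,0,0,0],[0,0,0,1,0,0,0]]}'
```

```text
clock: 14.98
eef_pos: [0.4932, 0.1178, 0.1076]
orientation: [3.141, -0.0, 0.181]
ft_force: [3.5, -3.9, 2.5]
opening: 0.26
gripper_force: 51.0
clock: 15.35
eef_pos: [0.4932, 0.1177, 0.1066]
orientation: [3.141, -0.0, 0.181]
ft_force: [3.0, -5.0, 2.1]
opening: 0.261
gripper_force: 51.0
```

```bash
python3 -m pendant '{"moves":[[0,0.4,0.7,0,0,0,0],[0,0.4,1,0.5,0,0,0],[0,0.4,1,1,0,0,0],[0,0.4,1,1,0,0,0]]}'; python3 -m pendant '{"moves":[[0,0,0,1,0,0,0],[0,0,0,2,0,0,0],[0,0,0,2,0,0,0]]}'
```

```text
clock: 15.85
eef_pos: [0.4934, 0.1174, 0.1055]
orientation: [-3.141, 0.0, 0.181]
ft_force: [1.8, -2.3, 3.0]
opening: 0.26
gripper_force: 50.9
clock: 16.23
eef_pos: [0.4935, 0.117, 0.1033]
orientation: [-3.142, 0.0, 0.181]
ft_force: [2.3, -1.2, 0.1]
opening: 0.263
gripper_force: 50.9
```

```bash
python3 -m pendant '{"moves":[[0,0.4,0.2,1,0,0,0],[0,0.4,0.2,2,0,0,0],[0,0.4,0.2,4,0,0,0],[0,0.4,0.2,6,0,0,0],[0,0.4,0.2,7,0,0,0],[0,0.4,0.2,7,0,0,0]]}'; python3 -m pendant '{"moves":[[0,0,0,1,0,0,0],[0,0,0,2,0,0,0],[0,0,0,2,0,0,0]]}'
```

```text
clock: 16.98
eef_pos: [0.494, 0.1171, 0.0966]
orientation: [-3.141, -0.0, 0.181]
ft_force: [0.6, 0.1, 1.3]
opening: 0.264
gripper_force: 50.8
clock: 17.35
eef_pos: [0.4941, 0.117, 0.0948]
orientation: [-3.142, -0.0, 0.181]
ft_force: [0.8, -0.7, 3.4]
opening: 0.264
gripper_force: 51.1
```

Lateral forces are close to zero. Next I'll press through the balls in small steps.

```bash
python3 -m pendant '{"moves":[[0,0,0,0.7,0,0,0],[0,0,0,1.4,0,0,0],[0,0,0,2.1,0,0,0],[0,0,0,2.8,0,0,0],[0,0,0,3.5,0,0,0],[0,0,0,3.5,0,0,0]]}'; python3 -m pendant '{"moves":[[0,0,0,0.7,0,0,0],[0,0,0,1.4,0,0,0],[0,0,0,2,0,0,0],[0,0,0,2,0,0,0]]}'
```

```text
clock: 18.1
eef_pos: [0.4942, 0.1169, 0.0914]
orientation: [3.141, -0.001, 0.181]
ft_force: [0.4, -1.4, 4.8]
opening: 0.265
gripper_force: 51.5
clock: 18.6
eef_pos: [0.4939, 0.1169, 0.0888]
orientation: [-3.142, 0.0, 0.181]
ft_force: [1.8, -0.8, 0.3]
opening: 0.261
gripper_force: 50.9
```

```bash
python3 -m pendant '{"moves":[[0,0,0,0.7,0,0,0],[0,0,0,1.4,0,0,0],[0,0,0,2,0,0,0],[0,0,0,2,0,0,0]]}'; python3 -m pendant '{"moves":[[0,0,0,0.5,0,0,0],[0,0,0,1,0,0,0],[0,0,0,1,0,0,0]]}'
```

```text
clock: 19.1
eef_pos: [0.4938, 0.1168, 0.0869]
orientation: [3.141, 0.0, 0.181]
ft_force: [0.8, -0.7, -0.8]
opening: 0.263
gripper_force: 50.8
clock: 19.48
eef_pos: [0.4939, 0.1168, 0.0863]
orientation: [3.141, 0.0, 0.181]
ft_force: [0.1, -1.7, 4.4]
opening: 0.262
gripper_force: 51.2
```

```bash
python3 -m pendant '{"moves":[[0,0,0,0.5,0,0,0],[0,0,0,0.7,0,0,0],[0,0,0,0.7,0,0,0]]}'; python3 -m pendant '{"moves":[[0,0,0,-0.8,0,0,0],[0.35,0,0,-0.8,0,0,0],[0.45,0,0,-0.8,0,0,0],[0.6,0,0,-0.8,0,0,0],[0.8,0,0,-0.8,0,0,0],[0.8,0,0,-0.8,0,0,0]]}' 20;  python3 -m pendant '{"moves":[[0.8,0,0,-15,0,0,0],[0.8,0,0,-40,0,0,0],[0.8,0,0,-80,0,0,0],[0.8,0,0,-110,0,0,0],[0.8,0,20,-110,0,0,0],[0.8,0,20,-110,0,0,0]]}'; python3 - <<'E'
from h import *
w=viewer.get_image("wrist")['frame'][130:330,160:480]
s=viewer.get_image("side")['frame'][220:320,240:400]; a=viewer.get_image("scene")['frame'][150:260,240:416]
z=lambda i:cv2.resize(i,(400,250),interpolation=cv2.INTER_CUBIC)
cv2.imwrite("pics/w4.png",np.vstack([cv2.resize(w,(800,350)),np.hstack([z(s),z(a)])]))
E
```

```text
clock: 19.85
eef_pos: [0.4939, 0.1168, 0.0862]
orientation: [3.141, 0.0, 0.181]
ft_force: [-2.1, -2.0, 10.5]
opening: 0.263
gripper_force: 51.9
clock: 20.6
eef_pos: [0.4939, 0.1169, 0.0861]
orientation: [-3.142, 0.0, 0.181]
ft_force: [-0.1, -0.6, -0.3]
opening: 0.802
gripper_force: 0.0
clock: 21.35
eef_pos: [0.498, 0.0959, 0.1973]
orientation: [3.141, -0.002, 0.178]
ft_force: [-0.8, -0.0, -0.2]
opening: 0.798
gripper_force: 0.0
```

View pics/w4.png

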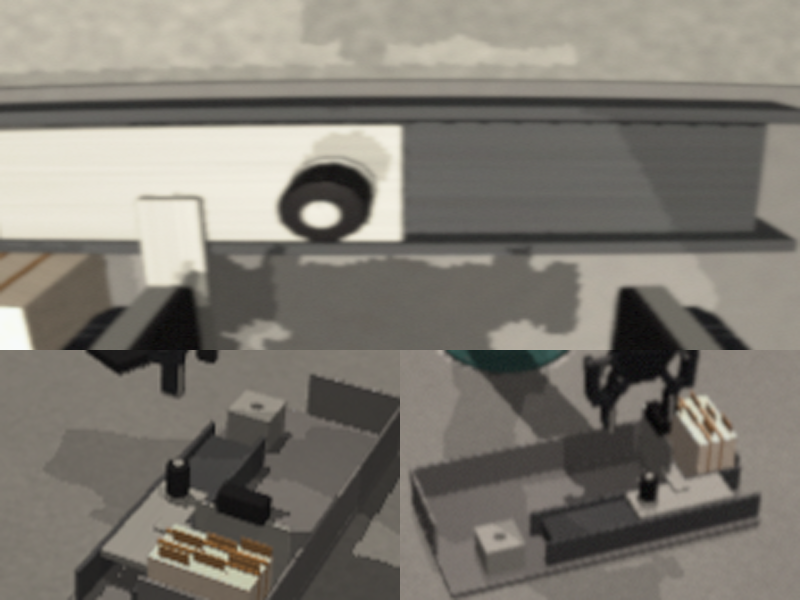

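The pin stands upright in the bar with its collar on the bar at wrist crop (325,205). The parking socket is empty, the gripper is clear and nothing else has moved.

```bash
python3 -c "
from cell import ticket
print(ticket.sign_off())"
```

```text
the job is handed in; nothing more can be done
None
```

The pin is in the lock hole with its collar flush on the follower bar. It is released, the gripper is clear of it, and the job was handed in at about 21 s; the highest contact force read was 10.5 N.

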